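# Gauge an unmarked lock pin at the nail desk

## Robot

A 6-joint arm with a two-finger parallel gripper is mounted at the origin on the work surface. World frame = base frame: x ahead of the robot, y to its left, z up, the work surface at z = 0. Lengths are in m, angles in rad, forces in N, time in s.
With the tool pointing down it reaches from about 0.25 to 0.725 m from the base axis. Payload 4 kg.
Tool frame: the origin (TCP) lies at the very end of the fingers, on their centre line; the grasp point (between the pads) lies 19 mm behind it; z points along the fingers, y is the line along which they close (so a half turn about z gives the same grasp; the last joint's range is limited). The gripper opens to 85 mm and grips with 20 to 120 N. Pads are 22 mm wide; open, the fingers measure 114 mm over their backs; the gripper's body (76 mm by 85 mm) begins 54 mm behind the grasp point. The pads swing forward as they close: fully open they stand 13 mm farther back than shut.
Start: joints at [1.257, 0.241, 0.005, 1.335, 0, 1.571], TCP at [0.154, 0.476, 0.231] pointing down, gripper open.
Joint ranges: [-2.72, 2.72], [-1.05, 1.87], [-1.09, 1.28], [-1.99, 2.15], [-1.42, 1.44], [-3.14, 3.14]. Speed limits (rad/s): [2.79, 2.79, 3.14, 3.14, 3.14, 3.14].

## Interface

Orientations are given as a unit quaternion [x, y, z, w].
In Python, from workcell import bot gives the robot as it stands.
- The arm moves only by the tool carry_out, never from a script. Its argument "increments" is one flat list of numbers, 5 for each row, row after row: the finger opening in cm, from 0 to 8.54, then the shift along the tool's x, y, z in cm, then the turn about the tool's z in rad. A call has exactly 5 rows; each row shifts and turns the commanded pose from where the row before left it, along the tool's axes as they then stand; what a row does not reach is not made up. A row lasts 1/8 s, in which the tool goes at most 62.5 mm and 10.7 degrees, less where a joint would pass 70% of its speed; a pose out of reach is approached as far as the arm can. A call with a gripper value outside its range is refused whole. The fingers move at their own pace and stop on an object; the grip force is fixed at half the most. Time passes only in rows, so rows that do not move let the fingers close, or fill a call up. It gives the time, the measured TCP pose, the force, the opening and the grip force at its end, in the units of the state.
- bot.get_obs(): the state, without advancing time (a new reading comes with each control period).
- bot.camera(name): name is "scene" or "top" or "wrist"; returns a dict with "pixels" (480x640x3 uint8, blue, green, red), "range_z" (480x640 float32, m along the optical axis (not along the pixel's ray), 0 where there is no reading), "mtx" (3x3 intrinsics, pixels), "D" ([k1, k2, p1, p2, k3] as OpenCV has them; the pictures are not rectified), "eye" and "attitude" of the camera in the world. Camera axes: x right, y down, z forward; pixel columns grow to the right and rows downward; lengths in m; the calibration is good to about 2 mm. A picture is of the moment at which its call begins.
- bot.job_done(): hands the job in; it is judged then, once.
Trained networks look in a picture, given as the dict that the camera call returned (one of the last four; its "shot" number tells which), for a name from the list of things; names that differ only in an ending like _2 or _b are one class to them, and where a whole thing is asked for, a point or a joint stands for the part that bears it (a point fixed in the world has none). Each returns a list of dicts, best first, with "p" (0 to 1); they miss things now and then, are a little off and sometimes report something else, mostly with a low value. They report only what shows in the picture. A call takes as long as a camera call. They do not tell look-alikes from the thing itself.
- bot.find_in(picture, name): "xyz" ([x, y, z] in m, in the coordinates of the camera as it stood for that picture, good to about 4 mm: the middle of the surface that is visible of it).
- bot.regions_of(picture, name): "mask" (480x640 bool, what is visible of it).
- bot.place_of(picture, name): "xyz" ([x, y, z] in m, in the coordinates of the camera as it stood for that picture, good to about 4 mm: a listed point, or the origin of a listed thing).
The state is a dict: "clock": time; "joint_pos": joint angles; "joint_vel": joint speeds; "tau": joint torques, N m; "eef_pos": TCP position; "tool_rot": TCP orientation; "ft_force": force on the tool from outside, world axes, zero at the start; "ft_torque": the same for the moment, N m; "grip_width": finger opening in m; "grasp_force": force on a finger pad.
Only numpy, scipy, OpenCV 4.12 (cv2) and the standard library are available. Lean on these libraries where they do the work, as an engineer would, in place of code of your own. Each camera call takes 0.05 s, during which the arm holds its last target. There are 200 camera calls.

## Task

Size the unmarked lock pin that stands in the pink-framed socket of the white caddy: push its shank through the widest hole of the aluminium gauge plate first, then try the next narrower hole, and so on one hole at a time, until a hole clearly stops it under a gentle push or the narrowest has been passed. Leave it standing upright and released, with the underside of its head resting on the plate, in the narrowest hole that lets it through. Never force it (the plate may take 30 N at most), and leave the other two pins and the things on the desk as they are.

Things in the scene. Friction and masses are not known exactly. Their poses are not given: they have to be found in the camera images.
- gauge: Aluminium gauge plate fixed to the desk: 220 mm (x) by 75 mm (y), 20 mm thick, on two black feet at the x ends; upper face 75 mm above the desk, 55 mm free below. Three holes in a row along x, 65 mm apart, with 1, 2 and 3 pink dots (1 = widest, at +x). Origin on the desk under its centre. Rigid under a push.
- hole_wide (a point): Centre of the mouth of the widest through hole, 20 mm in diameter, in the upper face of the gauge plate (75 mm above the desk) at x = +65 mm of the gauge, one pink dot; all three pins are slimmer than it. z points up out of the hole.
- hole_mid (a point): Centre of the mouth of the middle through hole, 16.5 mm in diameter, in the upper face of the gauge plate (75 mm above the desk) at its centre, two pink dots; passes a 15 or 11.5 mm shank, stops the 18.5 mm one (its foot sinks in about 1 mm at most). z points up out of the hole.
- hole_tight (a point): Centre of the mouth of the narrowest through hole, 13 mm in diameter, in the upper face of the gauge plate (75 mm above the desk) at x = -65 mm of the gauge, three pink dots; passes only the 11.5 mm shank, stops the others (foot sinks in about 1 mm at most). z points up out of the hole.
- caddy: White block, fixed to the desk, 160 mm (its x) by 140 mm (its y) by 65 mm high, with three equal sockets 22 mm in diameter and 58 mm deep at (-45, 0), (40, 38) and (40, -38) mm. Origin on the desk under its centre.
- framed_socket (a point): Centre of the mouth of the caddy's socket at (-45, 0) mm, framed by a pink square, 65 mm above the desk. The pin that hangs here is the one to gauge.
- pin_a: One of three loose lock pins (about 120 g), places shuffled. Round black head 28 mm in diameter, 30 mm high, on a plain steel shank 55 mm long with a 1.5 mm foot chamfer. Shank 18.5, 15 or 11.5 mm thick, one of each; which is which is not told. Origin: centre of the foot; z towards the head (underside at 55 mm, top at 85). Hangs by its head, foot 55 mm below the rim.
- pin_b: One of three loose lock pins (about 120 g), places shuffled. Round black head 28 mm in diameter, 30 mm high, on a plain steel shank 55 mm long with a 1.5 mm foot chamfer. Shank 18.5, 15 or 11.5 mm thick, one of each; which is which is not told. Origin: centre of the foot; z towards the head (underside at 55 mm, top at 85). Hangs by its head, foot 55 mm below the rim.
- pin_c: One of three loose lock pins (about 120 g), places shuffled. Round black head 28 mm in diameter, 30 mm high, on a plain steel shank 55 mm long with a 1.5 mm foot chamfer. Shank 18.5, 15 or 11.5 mm thick, one of each; which is which is not told. Origin: centre of the foot; z towards the head (underside at 55 mm, top at 85). Hangs by its head, foot 55 mm below the rim.
- polish: Bystander: pink polish bottle with a black cap, 32 mm in diameter, 70 mm high, standing loose. Origin at the centre of its underside.
- jar: Bystander: small amber jar with a white lid, 52 mm in diameter, 40 mm high, standing loose. Origin at the centre of its underside.
- buffer: Bystander: pale blue nail buffer block, 90 x 26 x 26 mm, lying loose. Origin at the centre of its underside, x along its length.
Things that resemble listed ones, but are neither listed nor needed, are in the scene too. Leave any green or orange look-alike of the pin_a alone.

How it is judged:
By the outcome, as a careful person would: the job done as asked, in the order asked, and still so for the second after the job is handed in, with the robot touching nothing.
It also fails if it takes over 58 s, if anything falls off the work surface, if the arm or the gripper's body presses on something with over 40 N, if the wrist force passes 120 N, or if a joint passes its speed limit or range.

## Working session

There is one attempt and no reset: what is moved stays moved. The work goes in short steps, Python scripts to look and compute and a tool call to move; the robot and the scene stay as the last step left them, time stands still between calls to the robot, and variables do not carry over. Pictures are saved under pics/ and viewed, at most 10 in all, crops included, and the job is handed in when it is done.

Besides the shell and the picture viewer there is one more tool, called by a JSON object that holds its "fn" and its "kwargs", one argument or row to a line. carry_out: Moves the arm, as the interface text tells. Its arguments: {"type":"object","properties":{"increments":{"type":"array","items":{"type":"number"}}},"required":["increments"]}

```bash
mkdir -p pics; cat > h.py <<'E'
import numpy as np, cv2
from scipy.spatial.transform import Rotation as R
from workcell import bot
def world(c,p): 
    a=np.array(c["attitude"]); M=a if a.shape==(3,3) else R.from_quat(a).as_matrix()
    return M@np.array(p)+np.array(c["eye"])
def pix(c,p):
    a=np.array(c["attitude"]); M=a if a.shape==(3,3) else R.from_quat(a).as_matrix()
    q=M.T@(np.array(p,float)-np.array(c["eye"]))
    return cv2.projectPoints(q.reshape(1,3),np.zeros(3),np.zeros(3),np.array(c["mtx"]),np.array(c["D"]))[0].ravel()
def onplane(c,uv,z):
    a=np.array(c["attitude"]); M=a if a.shape==(3,3) else R.from_quat(a).as_matrix()
    n=cv2.undistortPoints(np.array(uv,float).reshape(-1,1,2),np.array(c["mtx"]),np.array(c["D"])).reshape(-1,2)
    d=np.c_[n,np.ones(len(n))]@M.T; e=np.array(c["eye"])
    return e+d*((z-e[2])/d[:,2])[:,None]
E
python3 - <<'E'
from h import *
s=bot.get_obs(); print(s["clock"],s["eef_pos"],s["tool_rot"],s["ft_force"],s["grip_width"])
for n in ["top","scene"]:
    c=bot.camera(n); cv2.imwrite(f"pics/{n}0.png",c["pixels"]); print(n,c["eye"],c["attitude"])
    for t in ["framed_socket","caddy","gauge","hole_wide","hole_mid","hole_tight","pin_a"]:
        for d in bot.place_of(c,t)[:5]: w=world(c,d["xyz"]); print(t,round(d["p"],2),w.round(4),pix(c,w).round())
E
```

```text
0.0 [0.15414929 0.47497411 0.230395  ] [ 1.56271655e-01  9.87713557e-01 -1.03807123e-03 -1.48158220e-04] [ 0.24304049 -0.39611786 -0.12347042] 0.08554613950007744
top [0.44664352 0.00476397 1.11790329] [ 0.70796029 -0.70145091  0.04898595 -0.06602438]
framed_socket 0.98 [0.5188 0.1548 0.0666] [241. 293.]
caddy 0.88 [0.5644 0.1576 0.0065] [245. 270.]
gauge 0.7 [0.7809 0.0236 0.0008] [321. 155.]
gauge 0.68 [ 0.5633 -0.1338 -0.0028] [406. 272.]
hole_wide 0.91 [ 0.4997 -0.1408  0.0782] [417. 305.]
hole_mid 0.87 [ 0.5605 -0.1366  0.0712] [413. 269.]
hole_tight 0.89 [ 0.6283 -0.1297  0.0723] [409. 230.]
pin_a 0.81 [ 0.6951  0.2057 -0.0011] [222. 200.]
pin_a 0.76 [6.787e-01 2.769e-01 4.000e-04] [184. 208.]
pin_a 0.69 [0.5176 0.1545 0.012 ] [246. 295.]
pin_a 0.57 [0.6021 0.2839 0.0012] [178. 249.]
pin_a 0.54 [0.5997 0.1952 0.0074] [225. 250.]
scene [0.98957622 0.50220991 0.46797134] [ 0.25892916  0.83029501 -0.46653723 -0.16096237]
framed_socket 0.71 [0.5193 0.1544 0.0669] [437. 281.]
caddy 0.89 [ 0.56    0.1573 -0.0032] [413. 328.]
gauge 0.8 [ 0.5581 -0.133  -0.0017] [307. 243.]
hole_wide 0.88 [ 0.4953 -0.1453  0.0755] [330. 197.]
hole_mid 0.89 [ 0.5636 -0.136   0.0728] [304. 209.]
hole_tight 0.93 [ 0.6254 -0.1266  0.072 ] [278. 220.]
hole_tight 0.2 [ 0.5638 -0.1375  0.0753] [303. 207.]
pin_a 0.9 [0.6024 0.2764 0.0012] [456. 391.]
pin_a 0.76 [0.6977 0.2054 0.0032] [363. 386.]
pin_a 0.67 [ 0.6801  0.2807 -0.0012] [415. 424.]
```

View pics/top0.png

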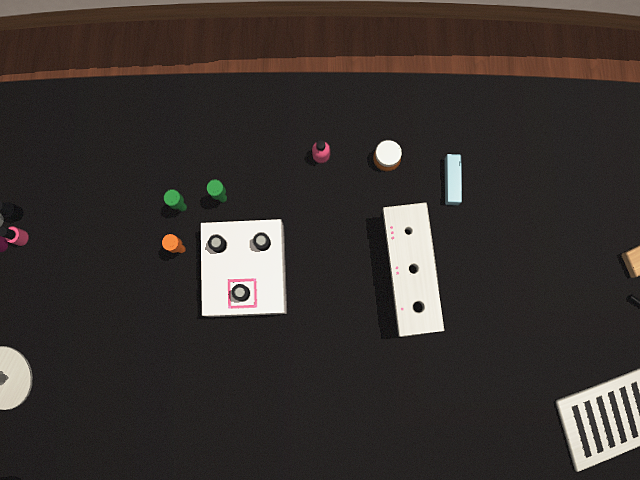

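View pics/scene0.png

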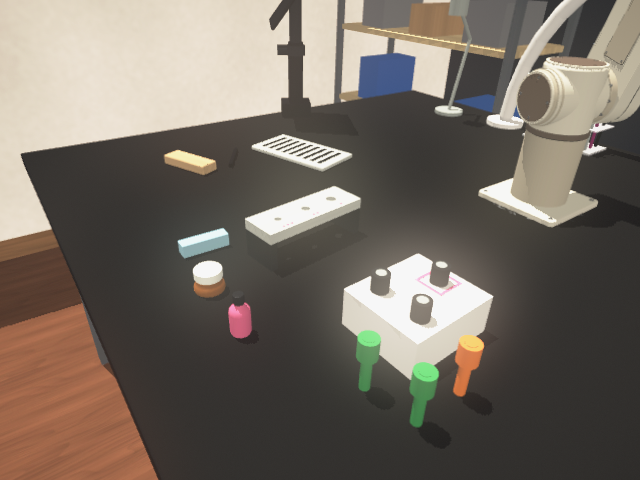

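The top view shows the black heads at (240,293), (217,244) and (261,242). The look-alikes are green at (174,200) and (216,190), and orange at (172,243). I choose (240,293): it is black and sits in the pink frame. The gauge runs from the wide hole at (418,307) to the tight hole at (408,231).

{"fn": "carry_out", "kwargs": {
  "increments": [8, 0, 0, 0, -0.157, 8, 0, 0, 0, -0.157, 6, -4.5, -4, 0, 0, 6, -4.5, -4, 0, 0, 6, -4.5, -4, 0, 0]
}}

```text
clock: 1.42
eef_pos: [0.2904, 0.3546, 0.2314]
tool_rot: [-0.001, 1.0, 0.0, 0.0]
ft_force: [1.1, 1.4, -0.2]
grip_width: 0.0603
grasp_force: 0.0
```

{"fn": "carry_out", "kwargs": {
  "increments": [6, -4.5, -4, 0, 0, 6, -4.5, -4, 0, 0, 6, -4.5, -4, 0, 0, 6, -4.5, -4, 0, 0, 6, -3, -4, 0, 0]
}}

```text
clock: 2.05
eef_pos: [0.5012, 0.154, 0.2312]
tool_rot: [0.0, 1.0, 0.0, 0.0]
ft_force: [0.3, 0.7, 0.7]
grip_width: 0.0601
grasp_force: 0.0
```

```bash
python3 - <<'E'
from h import *
s=bot.get_obs(); print(s["clock"],s["joint_pos"],s["eef_pos"],s["tool_rot"],s["ft_force"],s["grip_width"])
c=bot.camera("wrist"); cv2.imwrite("pics/w1.png",c["pixels"]); print(c["eye"],c["attitude"])
for t in ["framed_socket","pin_a"]:
    for d in bot.place_of(c,t)[:5]: w=world(c,d["xyz"]); print(t,round(d["p"],2),w.round(4),pix(c,w).round())
c=bot.camera("top")
for t in ["hole_wide","hole_mid","hole_tight"]:
    for d in bot.place_of(c,t)[:2]: w=world(c,d["xyz"]); print(t,round(d["p"],2),w.round(4),pix(c,w).round())
g=cv2.cvtColor(c["pixels"],cv2.COLOR_BGR2GRAY)
for u,v in [(418,307),(413,268),(408,231)]:
    r=(g[v-10:v+11,u-10:u+11]<90).astype(np.uint8); n,l,st,ce=cv2.connectedComponentsWithStats(r)
    for i in range(1,n):
        if st[i,4]>15: print(st[i],onplane(c,[ce[i]+[u-10,v-10]],.075))
E
```

```text
2.05 [2.98106403e-01 2.88428468e-01 6.87266537e-02 1.35032089e+00
 3.80178741e-05 2.98767566e-01] [0.50123487 0.15402283 0.23122945] [3.30574271e-04 9.99999870e-01 1.31902138e-04 3.64126060e-04] [0.34404032 0.7015809  0.71934031] 0.06006186087530153
[0.43457413 0.15418344 0.37462511] [0.70071558 0.70084823 0.09452104 0.09420829]
framed_socket 0.95 [0.518  0.1491 0.0645] [318. 231.]
pin_a 0.8 [0.5978 0.1952 0.0093] [362. 290.]
pin_a 0.77 [0.6021 0.1246 0.0081] [296. 293.]
pin_a 0.74 [0.5186 0.1533 0.0073] [323. 218.]
pin_a 0.55 [ 0.6051  0.2725 -0.0032] [429. 291.]
hole_wide 0.85 [ 0.498  -0.1406  0.0763] [416. 306.]
hole_mid 0.71 [ 0.5607 -0.1379  0.0729] [414. 269.]
hole_mid 0.5 [0.6061 0.1232 0.0126] [264. 246.]
hole_tight 0.56 [ 0.6258 -0.1315  0.0728] [410. 231.]
[ 5  5 11 10 93] [[ 0.49723912 -0.14331491  0.075     ]]
[ 6  6  9 10 61] [[ 0.56143779 -0.13522235  0.075     ]]
[ 7  7  7  7 34] [[ 0.62591783 -0.12731884  0.075     ]]
```

View pics/w1.png

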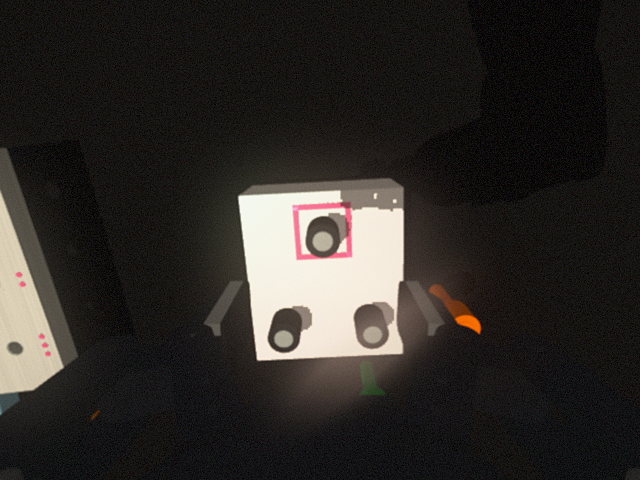

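The wrist view shows the framed black pin with its head's grey end face at (322,238). Orange and green look-alikes lie outside the caddy. The target choice is confirmed.

```bash
python3 - <<'E'
from h import *
def blob(c,u,v,lo,hi,r,z):
    g=cv2.cvtColor(c["pixels"],cv2.COLOR_BGR2GRAY)
    m=((g[v-r:v+r+1,u-r:u+r+1]>lo)&(g[v-r:v+r+1,u-r:u+r+1]<hi)).astype(np.uint8); n,l,st,ce=cv2.connectedComponentsWithStats(m)
    for i in range(1,n):
        if st[i,4]>15: print(st[i],ce[i]+[u-r,v-r],onplane(c,[ce[i]+[u-r,v-r]],z))
c=bot.camera("wrist"); g=cv2.cvtColor(c["pixels"],cv2.COLOR_BGR2GRAY); print(g[238,300:345:2]); blob(c,322,240,80,170,14,.095)
print(onplane(c,[[294,206],[351,205],[352,257],[298,259]],.065).round(4))
c=bot.camera("top"); g=cv2.cvtColor(c["pixels"],cv2.COLOR_BGR2GRAY); print(g[293,225:256]); blob(c,240,293,80,170,9,.095)
E
```

```text
[243 221  84  80  80  80 167 183 183 180 179 178 182 150  85  77  70  77
  99 135 134 125  98]
[24  0  5 29 45] [335.08888889 237.88888889] [[0.51250161 0.16588779 0.095     ]]
[  0   8  23  21 134] [319.17910448 244.26119403] [[0.51782753 0.15324009 0.095     ]]
[[0.4927 0.1313 0.065 ]
 [0.4917 0.1802 0.065 ]
 [0.5388 0.1822 0.065 ]
 [0.5408 0.1339 0.065 ]]
[ 62  77  71  71  65  37  37  37  37  38  29  36  96 164 188 179 178 180
 180 177 182 180 179 181 181 180 179 181 190 156  95]
```

{"fn": "carry_out", "kwargs": {
  "increments": [6, -1.3, 0, 4, 0, 6, 0, 0, 5, 0, 6, 0, 0, 4, 0, 6, 0, 0, 2.5, 0, 6, 0, 0, 0.7, 0]
}}

```text
clock: 3.12
eef_pos: [0.5106, 0.1562, 0.0677]
tool_rot: [-0.001, 1.0, -0.0, -0.002]
ft_force: [0.2, 0.3, -0.5]
grip_width: 0.0599
grasp_force: 0.0
```

```bash
python3 - <<'E'
from h import *
s=bot.get_obs(); print(s["eef_pos"],s["ft_force"],s["joint_pos"])
c=bot.camera("wrist"); cv2.imwrite("pics/w2.png",c["pixels"]); print(c["eye"],pix(c,s["eef_pos"]))
E
```

```text
[0.51057217 0.15619722 0.06771023] [ 0.21405513  0.34899293 -0.50011309] [ 2.96861370e-01  4.36068860e-01 -1.66468651e-01  9.71809327e-01
  4.05709240e-05  2.94832894e-01]
[0.44450122 0.15633835 0.21139376] [323.21812855 295.10442128]
```

View pics/w2.png

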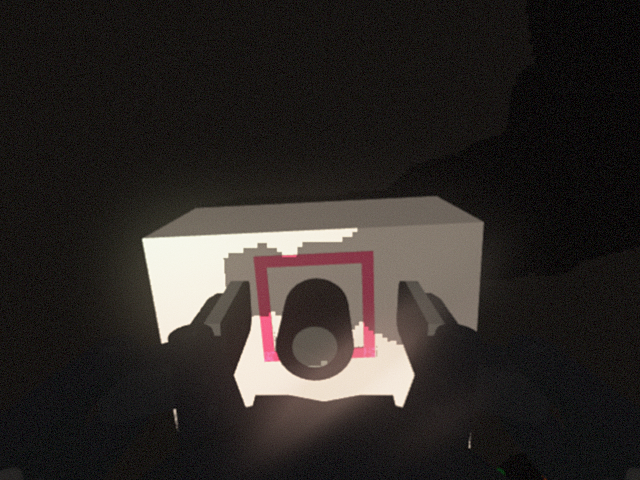

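The framed head stands between the open fingers: its end face is at (315,345) and the finger tips are near (248,400) and (400,400). I'll check the centring next.

```bash
python3 - <<'E'
from h import *
s=bot.get_obs(); print(s["eef_pos"])
c=bot.camera("wrist"); print(onplane(c,[[315,347],[265,260]],.095), onplane(c,[[257,258],[373,252],[376,352],[265,361]],.065).mean(0))
E
```

```text
[0.51109411 0.15619172 0.06796959]
[[0.51891204 0.15331561 0.095     ]
 [0.48589073 0.13661016 0.095     ]] [0.51848643 0.15379065 0.065     ]
```

{"fn": "carry_out", "kwargs": {
  "increments": [6, -0.8, -0.25, 0, 0, 6, 0, 0, 0, 0, 2.5, 0, 0, 0, 0, 2.5, 0, 0, 0, 0, 2.5, 0, 0, 0, 0]
}}

```text
clock: 3.85
eef_pos: [0.5206, 0.1531, 0.07]
tool_rot: [-0.0, 1.0, 0.0, 0.0]
ft_force: [-2.0, -0.4, 4.7]
grip_width: 0.0263
grasp_force: 58.7
```

```bash
python3 - <<'E'
from h import *
s=bot.get_obs(); print(s["eef_pos"],s["ft_force"],s["grip_width"],s["grasp_force"])
E
```

```text
[0.52060954 0.15312973 0.06996599] [-2.02126036 -0.44182097  4.68360256] 0.02628047190096539 58.67447912693024
```

{"fn": "carry_out", "kwargs": {
  "increments": [2, 0, 0, -1, 0, 2, 0, 0, -3, 0, 2, 0, 0, -4, 0, 2, 0, 0, -4, 0, 2, 0, 0, 0, 0]
}}

```text
clock: 4.47
eef_pos: [0.5227, 0.1539, 0.1933]
tool_rot: [-0.0, 1.0, 0.001, 0.004]
ft_force: [-0.4, -0.2, -1.7]
grip_width: 0.0262
grasp_force: 59.1
```

{"fn": "carry_out", "kwargs": {
  "increments": [2, 0.4, -6, 0, 0, 2, 0.4, -6, 0, 0, 2, 0.5, -6, 0, 0, 2, 0.5, -6, 0, 0, 2, 0.5, -5.5, 0, 0]
}}

```text
clock: 5.1
eef_pos: [0.4962, -0.1435, 0.1881]
tool_rot: [0.0, 1.0, 0.0, -0.001]
ft_force: [0.7, -0.6, -1.1]
grip_width: 0.0264
grasp_force: 59.3
```

{"fn": "carry_out", "kwargs": {
  "increments": [2, 0, 0, 2, 0, 2, 0, 0, 0, 0, 2, 0, 0, 0, 0, 2, 0, 0, 0, 0, 2, 0, 0, 0, 0]
}}

```text
clock: 5.72
eef_pos: [0.4979, -0.1412, 0.1698]
tool_rot: [-0.001, 1.0, -0.0, 0.0]
ft_force: [-0.4, 0.3, -0.9]
grip_width: 0.0262
grasp_force: 59.5
```

```bash
python3 - <<'E'
from h import *
s=bot.get_obs(); print(s["eef_pos"],s["ft_force"],s["grip_width"],s["joint_pos"])
c=bot.camera("wrist"); cv2.imwrite("pics/w3.png",c["pixels"])
for n,p in dict(wide=(.4972,-.1433,.075),mid=(.5614,-.1352,.075),tight=(.6259,-.1273,.075)).items(): print(n,pix(c,p).round(1))
E
```

```text
[ 0.49793774 -0.14124748  0.16983942] [-0.40095825  0.30205158 -0.90406003] 0.02622623288747833 [-2.76384920e-01  3.09050031e-01 -6.58809704e-02  1.19486695e+00
 -3.24659600e-05 -2.77940441e-01]
wide [320.3 233.9]
mid [331.6 319.8]
tight [341.2 395.9]
```

View pics/w3.png

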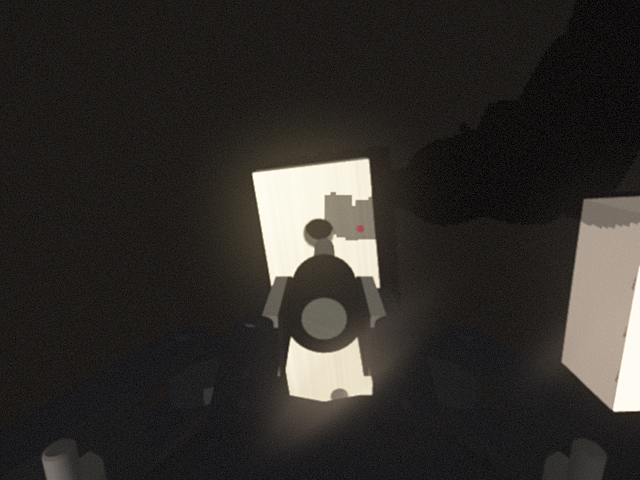

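The pin is held with its head's end face at (324,318). Its slim shank comes down at (324,245), in front of the wide hole at (319,232). The one-dot mark is at (360,229). I'll zoom in for the offset.

```bash
python3 - <<'E'
from h import *
im=cv2.imread("pics/w3.png")[205:285,270:380]; im=cv2.resize(im,None,fx=7,fy=7,interpolation=cv2.INTER_CUBIC); im=cv2.convertScaleAbs(im,alpha=1.3,beta=20)
cv2.imwrite("pics/w3c.png",im)
c=bot.camera("wrist"); print(onplane(c,[[324,318]],.195))
print(pix(c,[.4979,-.1412,.110]),pix(c,[.4979-.00575,-.1412,.110]))
E
```

```text
[[ 0.4950293  -0.14099038  0.195     ]]
[323.53678537 251.28378429] [323.55827128 241.83668676]
```

View pics/w3c.png

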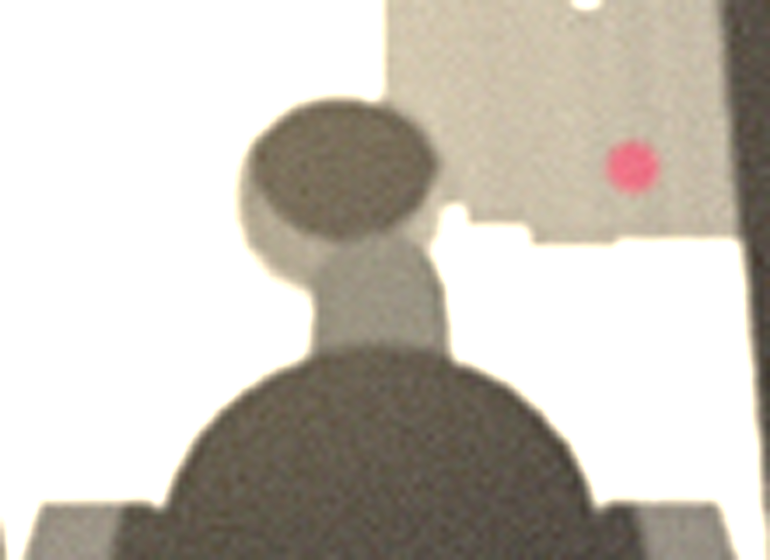

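{"fn": "carry_out", "kwargs": {
  "increments": [2, -0.16, -0.35, 1, 0, 2, 0, 0, 1, 0, 2, 0, 0, 0, 0, 2, 0, 0, 0, 0, 2, 0, 0, 0, 0]
}}

```text
clock: 6.45
eef_pos: [0.4993, -0.1454, 0.1496]
tool_rot: [-0.0, 1.0, -0.0, 0.0]
ft_force: [0.3, 0.6, -1.3]
grip_width: 0.026
grasp_force: 59.5
```

```bash
cat > look.py <<'E'
from h import *
import sys
# pin axis in tool xy (m, world axes) from calibration in hand; hole (x,y)
s=bot.get_obs(); c=bot.camera("wrist"); e=np.array(s["eef_pos"]); print(e.round(4),s["ft_force"])
h=np.array([float(sys.argv[1]),float(sys.argv[2]),.075]); foot=e+[float(sys.argv[3]),float(sys.argv[4]),-.06]
u,v=pix(c,h).round().astype(int); print("hole px",u,v,"foot px",pix(c,foot).round(1))
r=45; y0=max(v-r,0); x0=u-r; im=c["pixels"][y0:v+r,x0:u+r].copy(); im=cv2.resize(im,None,fx=6,fy=6,interpolation=cv2.INTER_CUBIC)
for p,R_,col in ((h,float(sys.argv[5]),(0,0,255)),(foot,.00575,(0,255,0))):
    t=np.linspace(0,2*np.pi,60); q=np.array([(pix(c,p+[R_*np.cos(a),R_*np.sin(a),0])-[x0,y0])*6 for a in t]).astype(np.int32)
    cv2.polylines(im,[q],True,col,1)
cv2.imwrite(sys.argv[6],im)
E
python3 look.py .4963 -.1444 -.003 .0004 .010 pics/w4.png
```

```text
[ 0.4993 -0.1454  0.1496] [ 0.27026954  0.57814462 -1.30613865]
hole px 325 239 foot px [324.  246.3]
```

View pics/w4.png

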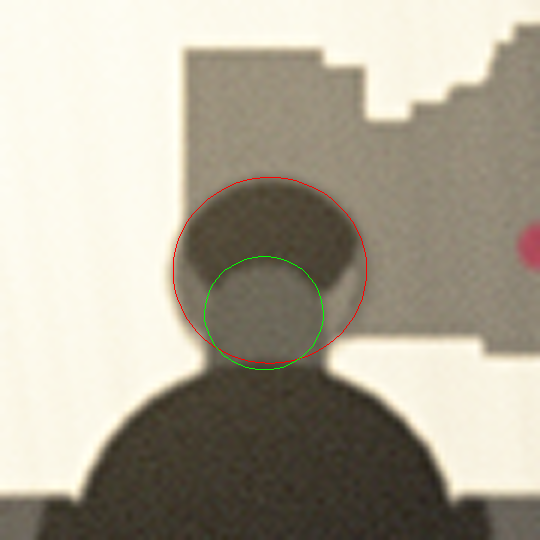

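The overlays fit. The hole circle is centred near crop (269,270) and the 11.5 mm foot circle at (265,313), matching the slim shank. The foot is centred over the wide hole.

{"fn": "carry_out", "kwargs": {
  "increments": [2, 0, 0, 1.2, 0, 2, 0, 0, 1.2, 0, 2, 0, 0, 1.2, 0, 2, 0, 0, 1.2, 0, 2, 0, 0, 1.2, 0]
}}

```text
clock: 7.12
eef_pos: [0.4989, -0.1453, 0.0883]
tool_rot: [-0.0, 1.0, 0.0, -0.0]
ft_force: [-0.4, 0.3, -1.8]
grip_width: 0.0261
grasp_force: 59.5
```

{"fn": "carry_out", "kwargs": {
  "increments": [2, 0, 0, 0.3, 0, 2, 0, 0, 0.2, 0, 2, 0, 0, 0.2, 0, 2, 0, 0, 0.1, 0, 2, 0, 0, 0, 0]
}}

```text
clock: 7.75
eef_pos: [0.4992, -0.1454, 0.0815]
tool_rot: [-0.0, 1.0, -0.0, 0.0]
ft_force: [-0.3, 0.6, -2.3]
grip_width: 0.0258
grasp_force: 59.5
```

{"fn": "carry_out", "kwargs": {
  "increments": [2, 0, 0, 0.1, 0, 2, 0, 0, 0.1, 0, 2, 0, 0, 0, 0, 2, 0, 0, 0, 0, 2, 0, 0, 0, 0]
}}

```text
clock: 8.38
eef_pos: [0.4992, -0.1454, 0.0799]
tool_rot: [-0.0, 1.0, -0.0, 0.0]
ft_force: [-3.1, 1.8, 5.4]
grip_width: 0.0264
grasp_force: 59.8
```

{"fn": "carry_out", "kwargs": {
  "increments": [2, 0, 0, -2, 0, 2, 0, 0, -3, 0, 2, 0, 0, -2.2, 0, 2, 0, 0, 0, 0, 2, 0, 0, 0, 0]
}}

```text
clock: 9.0
eef_pos: [0.4984, -0.1451, 0.1501]
tool_rot: [-0.0, 1.0, 0.0, -0.001]
ft_force: [-1.0, 0.5, -2.5]
grip_width: 0.0262
grasp_force: 59.5
```

{"fn": "carry_out", "kwargs": {
  "increments": [2, -3.2, 0.4, 0, 0, 2, -3.25, 0.4, 0, 0, 2, 0, 0, 0, 0, 2, 0, 0, 0, 0, 2, 0, 0, 0, 0]
}}

```text
clock: 9.62
eef_pos: [0.5623, -0.1373, 0.1506]
tool_rot: [0.0, 1.0, 0.0, -0.001]
ft_force: [-0.5, 0.3, -0.9]
grip_width: 0.0259
grasp_force: 59.5
```

```bash
python3 look.py .5607 -.1364 -.003 .0007 .00825 pics/w5.png
```

```text
[ 0.5623 -0.1373  0.1506] [-0.52400235  0.34359192 -0.87747422]
hole px 325 241 foot px [324.5 246.5]
```

View pics/w5.png

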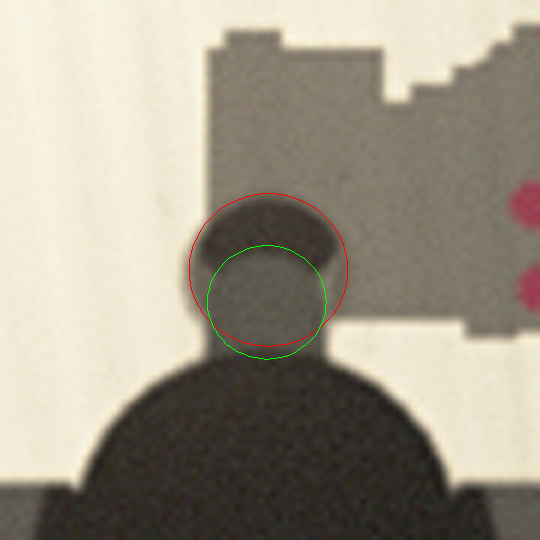

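Two dots confirm the middle hole at crop (268,271). The foot is within about 1.5 mm in x, so I'll correct that and insert.

{"fn": "carry_out", "kwargs": {
  "increments": [2, -0.14, 0, 1, 0, 2, 0, 0, 0.6, 0, 2, 0, 0, 0.2, 0, 2, 0, 0, 0.2, 0, 2, 0, 0, 0.2, 0]
}}

```text
clock: 10.3
eef_pos: [0.5651, -0.1374, 0.1293]
tool_rot: [-0.0, 1.0, -0.0, 0.0]
ft_force: [-0.1, 0.0, -0.5]
grip_width: 0.0262
grasp_force: 59.5
```

{"fn": "carry_out", "kwargs": {
  "increments": [2, 0, 0, 0.8, 0, 2, 0, 0, 1, 0, 2, 0, 0, 1, 0, 2, 0, 0, 1, 0, 2, 0, 0, 0.4, 0]
}}

```text
clock: 10.92
eef_pos: [0.5643, -0.1372, 0.0861]
tool_rot: [-0.0, 1.0, 0.0, -0.001]
ft_force: [-0.7, -0.0, -0.8]
grip_width: 0.0263
grasp_force: 59.5
```

{"fn": "carry_out", "kwargs": {
  "increments": [2, 0, 0, 0.3, 0, 2, 0, 0, 0.2, 0, 2, 0, 0, 0.1, 0, 2, 0, 0, 0, 0, 2, 0, 0, 0, 0]
}}

```text
clock: 11.55
eef_pos: [0.5651, -0.1374, 0.0815]
tool_rot: [-0.0, 1.0, -0.0, 0.0]
ft_force: [0.8, 0.1, -2.1]
grip_width: 0.0263
grasp_force: 59.5
```

{"fn": "carry_out", "kwargs": {
  "increments": [2, 0, 0, 0.1, 0, 2, 0, 0, 0.1, 0, 2, 0, 0, 0, 0, 2, 0, 0, 0, 0, 2, 0, 0, 0, 0]
}}

```text
clock: 12.18
eef_pos: [0.5651, -0.1374, 0.08]
tool_rot: [-0.0, 1.0, -0.0, 0.0]
ft_force: [-1.7, 0.9, 5.7]
grip_width: 0.026
grasp_force: 59.9
```

{"fn": "carry_out", "kwargs": {
  "increments": [2, 0, 0, -2, 0, 2, 0, 0, -3, 0, 2, 0, 0, -2.2, 0, 2, 0, 0, 0, 0, 2, 0, 0, 0, 0]
}}

```text
clock: 12.8
eef_pos: [0.5643, -0.1372, 0.1499]
tool_rot: [-0.0, 1.0, 0.0, -0.001]
ft_force: [0.2, -0.4, -2.1]
grip_width: 0.0263
grasp_force: 59.5
```

{"fn": "carry_out", "kwargs": {
  "increments": [2, -3.2, 0.4, 0, 0, 2, -3.2, 0.4, 0, 0, 2, 0, 0, 0, 0, 2, 0, 0, 0, 0, 2, 0, 0, 0, 0]
}}

```text
clock: 13.42
eef_pos: [0.6278, -0.1294, 0.1507]
tool_rot: [0.0, 1.0, 0.0, -0.001]
ft_force: [0.9, 0.3, -1.5]
grip_width: 0.026
grasp_force: 59.5
```

```bash
python3 look.py .6254 -.1285 -.003 .0007 .0065 pics/w6.png
```

```text
[ 0.6278 -0.1294  0.1507] [ 0.90121511  0.28436062 -1.50402987]
hole px 325 240 foot px [324.4 246.5]
```

View pics/w6.png

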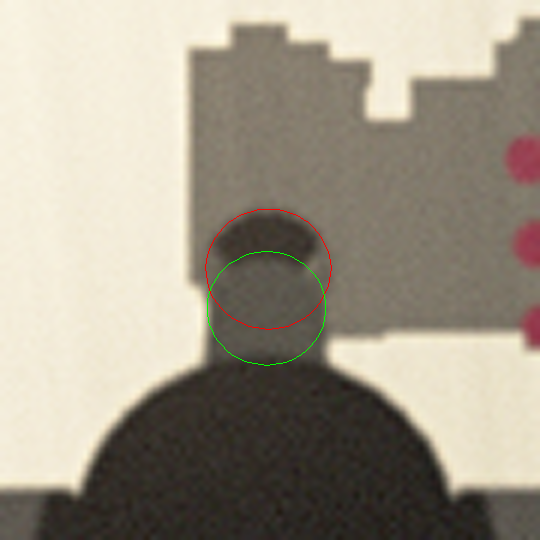

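Three dots confirm the narrowest hole at crop (267,268), and the foot circle at (267,308) is aligned with it. I'll descend slowly.

{"fn": "carry_out", "kwargs": {
  "increments": [2, -0.03, 0, 0.8, 0, 2, 0, 0, 0.3, 0, 2, 0, 0, 0.2, 0, 2, 0, 0, 0.2, 0, 2, 0, 0, 0.2, 0]
}}

```text
clock: 14.1
eef_pos: [0.6293, -0.1293, 0.1343]
tool_rot: [-0.0, 1.0, -0.0, 0.0]
ft_force: [-0.6, -0.3, -0.5]
grip_width: 0.0258
grasp_force: 59.4
```

{"fn": "carry_out", "kwargs": {
  "increments": [2, 0, 0, 0.2, 0, 2, 0, 0, 0.2, 0, 2, 0, 0, 0.2, 0, 2, 0, 0, 0.2, 0, 2, 0, 0, 0, 0]
}}

```text
clock: 14.72
eef_pos: [0.6291, -0.1293, 0.126]
tool_rot: [-0.0, 1.0, 0.0, -0.0]
ft_force: [-0.5, -0.6, -0.3]
grip_width: 0.0263
grasp_force: 59.4
```

{"fn": "carry_out", "kwargs": {
  "increments": [2, 0, 0, 0.7, 0, 2, 0, 0, 0.8, 0, 2, 0, 0, 0.8, 0, 2, 0, 0, 0.8, 0, 2, 0, 0, 0.6, 0]
}}

```text
clock: 15.35
eef_pos: [0.629, -0.1293, 0.0884]
tool_rot: [-0.0, 1.0, 0.0, -0.0]
ft_force: [0.3, 1.0, -1.4]
grip_width: 0.0261
grasp_force: 59.4
```

{"fn": "carry_out", "kwargs": {
  "increments": [2, 0, 0, 0.3, 0, 2, 0, 0, 0.2, 0, 2, 0, 0, 0.2, 0, 2, 0, 0, 0.05, 0, 2, 0, 0, 0, 0]
}}

```text
clock: 15.98
eef_pos: [0.6294, -0.1293, 0.082]
tool_rot: [-0.0, 1.0, -0.0, 0.0]
ft_force: [-0.4, 0.6, -1.7]
grip_width: 0.0262
grasp_force: 59.4
```

{"fn": "carry_out", "kwargs": {
  "increments": [2, 0, 0, 0.1, 0, 2, 0, 0, 0.1, 0, 2, 0, 0, 0, 0, 2, 0, 0, 0, 0, 2, 0, 0, 0, 0]
}}

```text
clock: 16.6
eef_pos: [0.6294, -0.1293, 0.08]
tool_rot: [-0.0, 1.0, -0.0, 0.0]
ft_force: [-0.1, 0.4, 1.0]
grip_width: 0.0261
grasp_force: 59.6
```

{"fn": "carry_out", "kwargs": {
  "increments": [3.2, 0, 0, 0, 0, 4, 0, 0, 0, 0, 5, 0, 0, 0, 0, 5.5, 0, 0, 0, 0, 5.5, 0, 0, 0, 0]
}}

```text
clock: 17.23
eef_pos: [0.6293, -0.1293, 0.0798]
tool_rot: [-0.0, 1.0, 0.0, -0.0]
ft_force: [0.1, 0.3, 0.0]
grip_width: 0.0551
grasp_force: 0.0
```

{"fn": "carry_out", "kwargs": {
  "increments": [5.5, 0, 0, -1, 0, 5.5, 0, 0, -3, 0, 5.5, 0, 0, -4, 0, 5.5, 0, 0, -4, 0, 5.5, 0, 0, 0, 0]
}}

```text
clock: 17.85
eef_pos: [0.6319, -0.1299, 0.2055]
tool_rot: [-0.0, 1.0, -0.001, 0.005]
ft_force: [-0.6, 0.8, 0.4]
grip_width: 0.055
grasp_force: 0.0
```

{"fn": "carry_out", "kwargs": {
  "increments": [5.5, 3, 0, 0, 0, 5.5, 4, 0, 0, 0, 5.5, 4, 0, 0, 0, 5.5, 0, 0, 0, 0, 5.5, 0, 0, 0, 0]
}}

```text
clock: 18.48
eef_pos: [0.5199, -0.1295, 0.2001]
tool_rot: [-0.0, 1.0, -0.0, 0.001]
ft_force: [0.1, 0.5, -0.8]
grip_width: 0.0549
grasp_force: 0.0
```

```bash
python3 - <<'E'
from h import *
s=bot.get_obs(); print(s["clock"],s["eef_pos"])
c=bot.camera("scene"); cv2.imwrite("pics/s9.png",cv2.resize(c["pixels"][130:440,160:520],None,fx=2.2,fy=1.9))
for d in bot.place_of(c,"pin_a")[:7]: print(d["p"],world(c,d["xyz"]).round(4))
E
```

```text
18.475 [ 0.51986682 -0.12945     0.20006977]
0.82 [ 0.6801  0.2855 -0.0047]
0.78 [0.6962 0.2065 0.0018]
0.64 [0.603  0.2795 0.0019]
0.2 [ 5.590e-01 -1.343e-01 -4.000e-04]
```

View pics/s9.png

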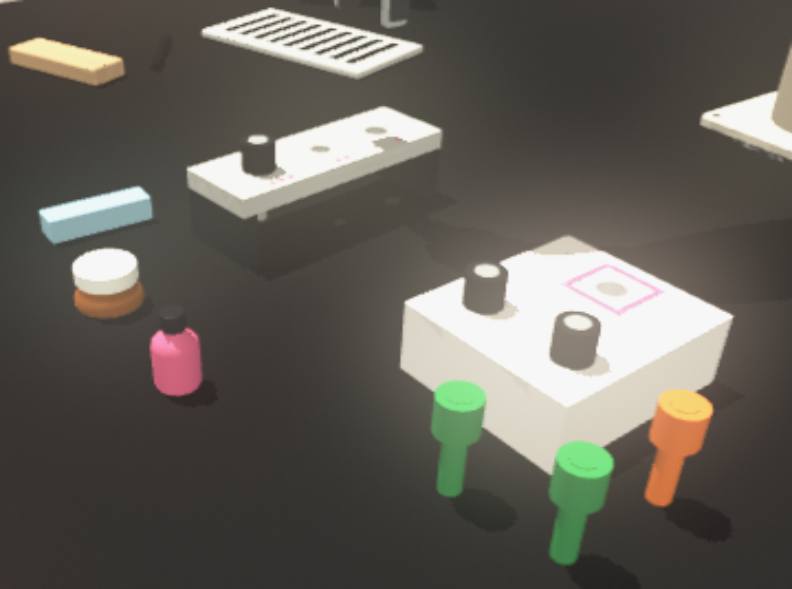

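The picture shows the pin upright at (258,155) in the three-dot hole, with its head on the plate and its foot showing below at (262,215). The framed socket at (612,288) is empty, and everything else looks unmoved.

```bash
python3 -c "
from workcell import bot
print(bot.job_done())"
```

```text
the job is handed in; nothing more can be done
None
```

The lock pin went through the wide, middle and narrowest holes in that order, so its shank is the 11.5 mm one; it now stands released in the three-dot hole with its head on the plate, and the job is handed in.

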